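Set up the tablet deblister: roller gap, hood and quarter-turn stud

ROBOT

A 6-joint arm with a two-finger parallel gripper is mounted at the origin on a cart in front of the work surface, level with it; the furniture and walls round the work are solid. World frame = base frame: x ahead of the robot, y to its left, z up, the work surface at z = 0. Lengths are in m, angles in rad, forces in N, time in s.
With the tool pointing down it reaches from about 0.225 to 0.875 m from the base axis. Payload 3.4 kg.
Tool frame: the origin (TCP) lies midway between the tips of the shut fingers; the grasp point (between the pads) lies 19 mm behind it; z points along the fingers, y is the line along which they close (so a half turn about z gives the same grasp; the last joint's range is limited). The gripper opens to 85 mm and grips with 20 to 120 N. Pads are 22 mm wide; open, the fingers measure 114 mm over their backs; the gripper's body (76 mm by 85 mm) begins 54 mm behind the grasp point. The pads swing forward as they close: fully open they stand 13 mm farther back than shut.
Start: joints at [1.086, 0.276, 1.505, -0, 1.361, -0.121], TCP at [0.205, 0.537, 0.231] pointing down, gripper open.
Joint ranges: [-2.89, 2.89], [-0.75, 2.08], [0.22, 2.7], [-1.18, 4.32], [0.11, 2.71], [-2.7, 2.7]. Speed limits (rad/s): [2.57, 2.57, 3.14, 3.14, 3.14, 3.14].

INTERFACE

Orientations are given as a unit quaternion [w, x, y, z].
In Python, from rig import * gives the robot as it stands.
- The arm moves only by the tool apply_moves, never from a script. Its argument "steps" is one flat list of numbers, 4 for each row, row after row: the shift along the world's x, y, z in cm, then the turn about the world's z in degrees. A call has 1 to 8 rows; each row is the pose to reach, as a shift and turn from the pose commanded when the call began; what a row does not reach only later rows make up. A row lasts 1/12 s, in which the tool goes at most 41.7 mm and 7.16 degrees, less where a joint would pass 70% of its speed; a pose out of reach is approached as far as the arm can. A call with a gripper value outside its range is refused whole. "jaw" is the closure in counts, from 0 (fully open) to 255 (shut), set as the call begins (left out, the last holds). The fingers move at their own pace and stop on an object; "newtons" is the grip in N (left out, the last holds). Time passes only in rows, so rows that repeat a pose let the fingers close. It gives the time, the measured TCP pose, the force, the opening and the grip force at its end, in the units of the state.
- get_state(): the state, without advancing time (a new reading comes with each control period).
- get_image(name): name is "scene" or "top" or "wrist"; returns the picture (420x560x3 uint8, red, green, blue); there is no depth.
- calibration(name): a dict with "fx", "fy", "cx", "cy" (pixels), "xyz" and "rotation" of the camera in the world. Camera axes: x right, y up, looking along -z (the intrinsics and any distortion apply to the point x, -y, -z); pixel columns grow to the right and rows downward; lengths in m; the calibration is good to about 2 mm. A picture is of the moment at which its call begins: read the wrist's pose just before it. calibration takes no time and is no camera call; for the wrist camera it gives the pose at the moment of the call.
- sign_off(): hands the job in; it is judged then, once.
The state is a dict: "clock": time; "qpos": joint angles; "qd": joint speeds; "effort": joint torques, N m; "position": TCP position; "ee_rot": TCP orientation; "contact_force": force on the tool from outside, world axes, zero at the start; "moment": the same for the moment, N m; "width": finger opening in m; "gripper_force": force on a finger pad.
Only numpy, scipy, OpenCV 4.12 (cv2) and the standard library are available. Lean on these libraries where they do the work, as an engineer would, in place of code of your own. Each camera call takes 0.05 s, during which the arm holds its last target. There are 200 camera calls.

TASK

Make the tablet deblistering machine ready to run: turn the knob in its bay clockwise until the roller's pointer stands in line with the index tab on the scale, then swing the hood shut and lock it with its wing-head stud - push the stud in (turn it a little each way under light pressure if the pin does not drop into its slot) and turn it a quarter turn clockwise to its stop, so that it stays in when you let go. Do not shift the index tab, and leave the strips, bottles, cartons and cards round the machine where they are.

Things in the scene. Friction and masses are not known exactly. Their poses are not given: they have to be found in the camera images.
- deblister: Tablet deblistering machine: white wedge console 205 mm wide, 190 deep, fixed. Origin: centre of its underside; x to its high rear, y to its left, z up. Its metal deck (the bay under the hood, with rollers, knob, scale and stud receptacle) slopes 30 degrees, rising away from the robot, 46 mm high in front, 140 behind. Deck centre 95 mm above the origin; a box behind ends 105 mm behind it.
- gap_knob_grip (a point): On the axis of the black gap knob, in the right half of the bay. z = its axis, square to the deck (30 degrees from vertical, leaning to the robot), x = along its bar grip; turns with it. Bar grip 38 mm long, 14 thick; its top is 7 mm above this point, the 40 mm disc it stands on 23 mm below, the deck 40 mm below. Turns stiffly (0.04 N m), stays where left.
- gap_knob (a joint): Angle of the gap knob, rad, 0 to 2.6, growing clockwise (seen looking onto the deck); starts below 0.4. Clockwise moves the right-hand roller and its pointer to the machine's right (-y of the machine), 8 mm per rad.
- pointer_tip (a point): Tip of the thin black pointer (2.6 mm thick) on the movable right-hand roller's carriage, in the upper part of the bay, 32 mm above the deck. x = up the slope, along the pointer; y = the machine's left, along the scale; z square to the deck.
- index_tip (a point): Tip of the black finger (2.6 mm thick) of the steel index tab on the white scale; it faces the pointer tip with a 3 mm gap up the slope; same axes. The gap is set when the two tips are in line (same y in these axes). The pointer starts 5 to 17 mm to the left (+y) of it. The tab slides along the scale if pushed: do not shift it.
- hood (a joint): Opening angle of the grey hood, rad: 0 shut on the deck, 2.5 fully open, leaning back 23 degrees (it starts at 2.3 to 2.5). Stiff damped hinge: stays where left when near upright; once tipped forward past its balance (below about 1.6) it sinks shut by itself in about 2 s.
- hood_hinge (a point): Middle of the hood's hinge line at the upper end of the deck; x up the slope, y along the hinge, z square to the deck. The shut hood reaches 145 mm down the slope from here and is 178 mm wide; its 4 mm top panel is level with the hinge, 52 mm above the deck; 48 mm deep skirts at front and sides.
- hood_lip (a point): Middle of the hood's pull lip (70 mm wide, 5 thick, reaching 16 mm beyond the hood's free edge), 155 mm from the hinge line. Moves with the hood; when the hood stands open it is near the topmost edge and can be pulled to the robot from behind. x = from lip to hinge, z = out of the hood's outer face.
- stud_wing (a point): Centre of the stud's black wing head, on the hood's centre line, 122 mm from the hinge. Wing 34 mm long (its y), 10 thick (its x), 22 tall (z = stud axis, square to the hood, 30 degrees from vertical when shut). It stands on a 36 mm disc, 3.5 mm thick, top 11 mm below this point; with the stud out its underside is 12 mm above the hood. Moves and turns with the stud.
- stud_push (a joint): How far the stud is pushed in, m: 0 out, 0.0095 fully in; a spring pushes it out (3 N to 9 N). Under the hood it has a cross pin parallel to the wing; with the hood shut the pin lies just over a slotted plate on a post. Off the slot the stud goes in less than 2 mm; in line it drops in to over 8 mm. Locked it rests at about 6 mm.
- stud_turn (a joint): Angle of the stud, rad, growing clockwise (seen onto the hood); 0: wing across the hood, towards its two raised ticks. Turns freely when out; starts within 0.6. The slot lies within 0.4 of 0, unknown, and takes the pin within 0.15: press lightly, turn, feel. Held in 8 mm or more it then turns 1.6 clockwise to a stop; let go there it springs back about 3 mm into a notch and stays. No lock the other way.
- blister_a: loose blister strip with red tablets, 39 x 78 x 5 mm; bystander, origin at the centre of its underside
- blister_e: loose blister strip with white tablets, 39 x 78 x 5 mm; bystander, origin at the centre of its underside
- bottle_amber: amber screw-cap tablet bottle, 43 mm across, 77 mm tall; bystander, origin at the centre of its underside
- bottle_white: white screw-cap tablet bottle, 43 mm across, 77 mm tall; bystander, origin at the centre of its underside
- carton_tall: medicine carton, 35 x 110 x 55 mm; bystander, origin at the centre of its underside
- dose_cards: stack of blank cards, 65 x 89 x 36 mm; bystander, origin at the centre of its underside
- carton_flat: medicine carton, 45 x 100 x 30 mm; bystander, origin at the centre of its underside

How it is judged:
On the way, in this order (a step that is already met when the one before it is completed fails the run):
1. the pointer stands in line with the index tab while the hood is open (y of pointer_tip in the frame of index_tip between -0.002 and 0.002 m and value of joint hood above 1 rad), for 0.2 s.
2. the hood is shut (value of joint hood below 0.03 rad), for 0.2 s.
3. the stud is pushed in, turned a quarter turn clockwise and sits in its notch (value of joint stud_push between 0.0045 and 0.0068 m and value of joint stud_turn above 0.95 rad), for 0.2 s.
At the end, for the whole second after the job is handed in: The pointer tip is within 2 mm of the index tip along the scale, the hood is shut (within 0.03 rad), and the stud is locked: turned more than 0.95 rad past its tick mark clockwise and sitting in its notch, 4.5 to 6.8 mm in, by itself, with everything at rest (all of step 3 and y of pointer_tip in the frame of index_tip between -0.002 and 0.002 m and value of joint hood below 0.03 rad and velocity of joint stud_turn below 0.1 rad/s and velocity of joint hood above -0.05 rad/s); the robot touches nothing.
It fails at once if the index tab is shifted more than 2 mm (distance of index_tip from where it was at the start of the episode above 0.002 m).
It fails at once if a bystander is moved more than 30 mm (distance of any of blister_a, blister_e, bottle_amber, bottle_white, carton_tall, dose_cards, carton_flat from where it was at the start of the episode above 0.03 m).
It also fails if it takes over 72 s, if anything falls off the work surface, if the arm or the gripper's body presses on something with over 40 N, if the wrist force passes 120 N, or if a joint passes its speed limit or range.

## Working session

There is one attempt and no reset: what is moved stays moved. The work goes in short steps, Python scripts to look and compute and a tool call to move; the robot and the scene stay as the last step left them, time stands still between calls to the robot, and variables do not carry over. Pictures are saved under pics/ and viewed, at most 10 in all, crops included, and the job is handed in when it is done.

Besides the shell and the picture viewer there is one more tool, called after "Call:" by a JSON object that holds its "name" and its "arguments". apply_moves: Moves the arm, as the interface text tells. Its arguments: {"type":"object","properties":{"steps":{"type":"array","items":{"type":"number"}},"jaw":{"type":"number"},"newtons":{"type":"number"}},"required":["steps"]}

```bash
mkdir -p pics; ls
python3 - <<'E'
from rig import *
import cv2,numpy as np
print(get_state())
a=get_image("scene");b=get_image("top")
for n in("scene","top","wrist"):print(n,calibration(n))
cv2.imwrite("pics/scene0.png",a[...,::-1]);cv2.imwrite("pics/top0.png",b[...,::-1])
E
```

```text
pics
{'clock': 0.0, 'qpos': array([ 1.08599182e+00,  2.76610359e-01,  1.50613639e+00,  1.32024686e-05,
        1.36070625e+00, -1.21019131e-01]), 'qd': array([ 0.00141146, -0.00167964, -0.00010922,  0.0007821 ,  0.00109774,
        0.00104966]), 'effort': array([ 3.96612040e-05, -4.16772795e+01, -2.45806700e+01,  1.57667187e-04,
        1.13140073e-02,  8.61335195e-06]), 'position': array([0.20435506, 0.53689297, 0.23042966]), 'ee_rot': array([-2.83631484e-04,  1.80892642e-01,  9.83502408e-01, -8.85896260e-04]), 'contact_force': array([ 0.09847447, -0.05750207,  0.66268534]), 'moment': array([0.02033256, 0.01975992, 0.0422084 ]), 'gripper_force': 0.0, 'width': 0.085376968559646}
scene {'fx': 509.4046966620118, 'fy': 509.4046966620118, 'cx': 272.73073162609234, 'cy': 216.3956157141631, 'xyz': array([ 0.1092002 , -0.73261794,  1.14462947]), 'rotation': array([ 0.91596068,  0.33434482, -0.07887804, -0.20738329])}
top {'fx': 518.5020136833027, 'fy': 518.5020136833027, 'cx': 280.6844382976874, 'cy': 203.7044467639673, 'xyz': array([0.23835683, 0.00848606, 1.37177671]), 'rotation': array([ 0.70716166,  0.06152311, -0.05742358, -0.70202551])}
wrist {'fx': 302.790853235507, 'fy': 302.790853235507, 'cx': 282.0724460540128, 'cy': 215.00989123483018, 'xyz': array([0.14301413, 0.55998602, 0.37413531]), 'rotation': array([ 0.81630388, -0.10855286, -0.07430048,  0.56244439])}
```

View pics/scene0.png

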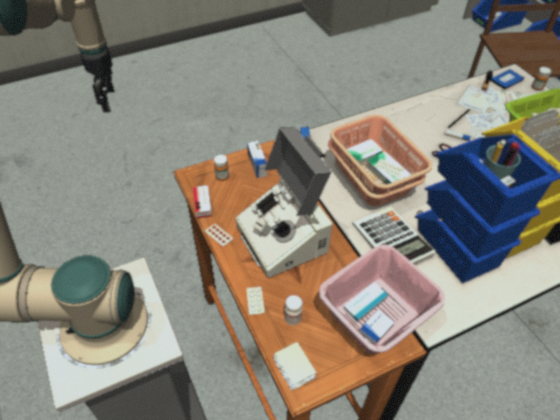

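View pics/top0.png

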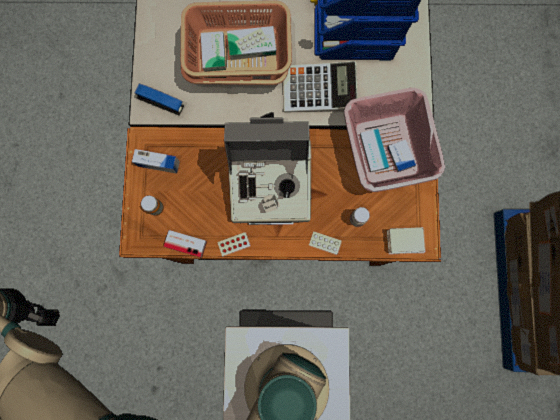

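The scene view shows the machine with its hood open on the wooden table (about 285,220). In the top view the deck spans roughly cols 230-312, rows 165-222. I'll build a ray helper and look at an enlarged crop.

```bash
cat > h.py <<'E'
from rig import *
import cv2,numpy as np
from scipy.spatial.transform import Rotation as R
def rot(q): return R.from_quat([q[1],q[2],q[3],q[0]]).as_matrix()
def ray(c,u,v):
    d=rot(c["rotation"])@np.array([(u-c["cx"])/c["fx"],-(v-c["cy"])/c["fy"],-1.]);return c["xyz"],d/np.linalg.norm(d)
def onplane(c,u,v,p,n):
    o,d=ray(c,u,v);return o+d*(np.dot(np.subtract(p,o),n)/np.dot(d,n))
def onz(c,u,v,z): return onplane(c,u,v,[0,0,z],[0,0,1.])
def proj(c,p):
    q=rot(c["rotation"]).T@(np.asarray(p)-c["xyz"]);return np.array([c["cx"]+c["fx"]*q[0]/-q[2],c["cy"]+c["fy"]*q[1]/q[2]])
def tri(rays):
    A=0;b=0
    for o,d in rays:
        P=np.eye(3)-np.outer(d,d);A=A+P;b=b+P@o
    return np.linalg.solve(A,b)
E
python3 - <<'E'
from h import *
a=cv2.imread("pics/scene0.png");b=cv2.imread("pics/top0.png")
A=cv2.resize(a[120:280,220:345],None,fx=3.2,fy=3.2,interpolation=cv2.INTER_CUBIC)
B=cv2.resize(b[105:235,215:325],None,fx=3.6,fy=3.94,interpolation=cv2.INTER_CUBIC)
cv2.imwrite("pics/crop0.png",np.hstack([A,B[:512]]))
print(A.shape,B.shape)
c=calibration("top")
for p in [(232,222),(312,220),(231,160),(308,160)]:print(p,onz(c,*p,0.05),onz(c,*p,0.14))
E
```

```text
(512, 400, 3) (512, 396, 3)
(232, 222) [0.41448414 0.14188195 0.05      ] [0.4024916 0.132799  0.14     ]
(312, 220) [ 0.42111625 -0.06379832  0.05      ] [ 0.40867213 -0.05887647  0.14      ]
(231, 160) [0.57853117 0.14835975 0.05      ] [0.55536864 0.13883573 0.14      ]
(308, 160) [ 0.57982281 -0.0536913   0.05      ] [ 0.55657233 -0.04945763  0.14      ]
```

View pics/crop0.png

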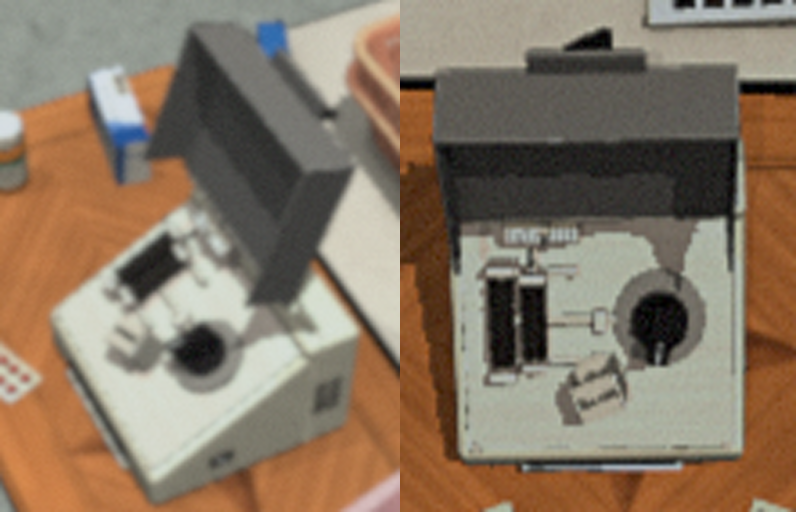

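The enlarged view shows the scale with its black ticks at the upper left of the bay, the two rollers at left, and the black knob at right (crop 655,320). The deck corners put the machine origin at about (0.512, 0.039) with a yaw of about 2°. Next I'll move the wrist camera over the bay.

Call:
{"name": "apply_moves", "arguments": {"steps": [2,-4,2,3,4,-8,4,6,6,-12,6,9,8,-16,7,12,10,-20,7,15,12,-24,7,18,14,-28,7,20,15,-32,7,22.6]}}

```text
clock: 0.77
position: [0.3443, 0.2471, 0.3011]
ee_rot: [0.001, -0.017, 1.0, 0.0]
contact_force: [1.5, 0.3, 0.8]
width: 0.0853
gripper_force: 0.0
```

Call:
{"name": "apply_moves", "arguments": {"steps": [1,-4,0,0,2,-8,0,0,3,-12,0,0,4,-16,0,0,5,-20,0,0,5,-20,0,0]}}

```text
clock: 1.27
position: [0.395, 0.0415, 0.3008]
ee_rot: [0.0, -0.01, 1.0, -0.003]
contact_force: [0.8, 0.5, -1.4]
width: 0.0856
gripper_force: 0.0
```

Run:
```python
from h import *
s=get_state();c=calibration("wrist");im=get_image("wrist")
cv2.imwrite("pics/w1.png",im[...,::-1]);np.savez("w1.npz",**c)
print(s["clock"],s["position"],s["qpos"],s["contact_force"])
print(c["xyz"],rot(c["rotation"])@[0,0,-1])
M=rot(s["ee_rot"]);print(M.round(3).tolist())
```

```text
1.2667 [0.3949877  0.04153701 0.30077391] [-0.06600256 -0.03541167  1.70305737 -0.0052437   1.47286156 -1.65711798] [ 0.79876047  0.45832783 -1.41141623]
[0.32908763 0.04021002 0.44433137] [ 0.26197839  0.00121602 -0.96507297]
[[-1.0, -0.021, 0.001], [-0.021, 1.0, -0.005], [-0.001, -0.005, -1.0]]
```

View pics/w1.png

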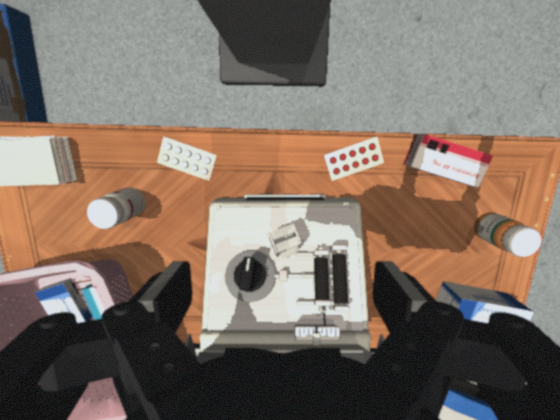

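The wrist view, with image-up towards the robot, shows the knob at (250,272) with a white mark on its bar, the rollers at (322-340,278), and the pointer and scale at (322,318-330). I'll compute coarse positions, then go closer.

```bash
cat >> h.py <<'E'
O=np.array([0.5125,0.039,0.]);YAW=np.radians(1.8)
def mach():
    Rm=R.from_euler('z',YAW).as_matrix();X=Rm@[np.cos(np.pi/6),0,.5];Y=Rm@[0,1,0];Z=Rm@[-.5,0,np.cos(np.pi/6)]
    return np.column_stack([X,Y,Z]),O+[0,0,.095]   # deck axes, deck centre
def deck(c,u,v,h):  # deck coords of pixel at height h over deck
    D,C=mach();p=onplane(c,u,v,C+D[:,2]*h,D[:,2]);return p,D.T@(p-C)
E
python3 - <<'E'
from h import *
c=dict(np.load("w1.npz"))
for n,u,v,h in [("fl",210,203,0),("fr",362,203,0),("knob",251,273,43),("knobbase",250,272,17),("ptr",324,316,32),("idx",319,328,32),("scaleL",297,330,30),("scaleR",339,330,30)]:
  p,d=deck(c,u,v,h/1000);print(n,p.round(4),d.round(4))
E
```

```text
fl [ 0.4235 -0.0579  0.0419] [-0.1063 -0.0941 -0.    ]
fr [0.4188 0.1488 0.0429] [-0.1041  0.1127 -0.    ]
knob [0.4844 0.0065 0.1279] [-0.0088 -0.0316  0.043 ]
knobbase [0.4949 0.0027 0.1038] [-0.0118 -0.0357  0.017 ]
ptr [0.5289 0.0906 0.1423] [0.0392 0.0511 0.032 ]
idx [0.5401 0.0848 0.1487] [0.052  0.0449 0.032 ]
scaleL [0.5438 0.0602 0.1481] [0.0542 0.0202 0.03  ]
scaleR [0.5425 0.1076 0.1482] [0.0545 0.0676 0.03  ]
```

Call:
{"name": "apply_moves", "arguments": {"steps": [2,1,-3,0,4,2,-6,0,6.5,2,-9,0,6.5,2,-9,0,6.5,2,-9,0]}}

```text
clock: 1.73
position: [0.4573, 0.07, 0.209]
ee_rot: [-0.003, -0.016, 1.0, 0.0]
contact_force: [-0.2, -0.4, 0.7]
width: 0.0852
gripper_force: 0.0
```

Run:
```python
from h import *
s=get_state();c=calibration("wrist");im=get_image("wrist")
np.savez("w2.npz",**c);cv2.imwrite("pics/w2raw.png",im[...,::-1])
cv2.imwrite("pics/w2.png",cv2.resize(im[130:350,120:440,::-1],None,fx=2.5,fy=2.5,interpolation=cv2.INTER_CUBIC))
print(s["clock"],s["position"],s["contact_force"])
```

```text
1.7333 [0.45725444 0.06999143 0.20897273] [-0.20222937 -0.37387801  0.66243094]
```

View pics/w2.png

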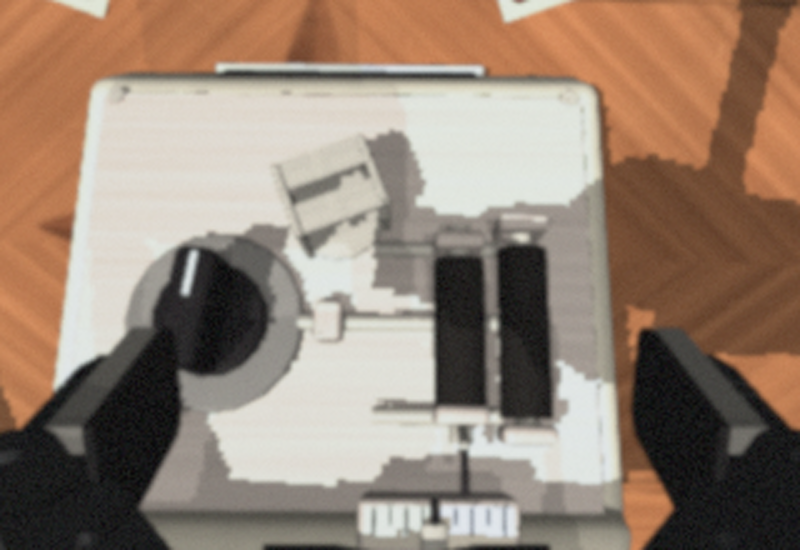

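The closer view shows the pointer at about (464,480) and the index finger at (433,508), so the pointer is to the machine's left of it, as expected. The knob is at (205,310) with its bar roughly along the slope and a white line at (190,270). I'll enhance the knob and tips.

Run:
```python
from h import *
c=dict(np.load("w2.npz"));im=cv2.imread("pics/w2raw.png")
g=np.clip(255*(im/255.)**0.45,0,255).astype(np.uint8)
A=cv2.resize(g[215:295,165:245],(400,400),interpolation=cv2.INTER_CUBIC)
B=cv2.resize(im[300:350,270:330],(400,333),interpolation=cv2.INTER_CUBIC);B=np.vstack([B,np.zeros((67,400,3),np.uint8)])
cv2.imwrite("pics/w2c.png",np.hstack([A,B]))
for n,u,v,h in [("fl",156,162,0),("fr",360,164,0),("bl",142,300,0),("br",365,300,0),("disc",202,254,17),("knobtop",201,250,43)]:
  p,d=deck(c,u,v,h/1000);print(n,p.round(4),d.round(4))
gr=im.mean(2)
for r in range(312,346,2): print(r,gr[r,286:314].astype(int).tolist())
```

```text
fl [ 0.423  -0.0596  0.0415] [-0.1069 -0.0957  0.    ]
fr [0.4183 0.1476 0.0426] [-0.1047  0.1115  0.    ]
bl [ 0.5398 -0.0538  0.109 ] [ 0.0281 -0.0937 -0.    ]
br [0.5336 0.1467 0.1091] [ 0.0282  0.107  -0.    ]
disc [4.957e-01 4.000e-04 1.042e-01] [-0.011  -0.0381  0.017 ]
knobtop [0.4829 0.0058 0.127 ] [-0.0106 -0.0323  0.043 ]
312 [214, 215, 212, 198, 173, 151, 153, 162, 163, 164, 158, 149, 145, 143, 145, 151, 150, 134, 100, 60, 82, 143, 187, 199, 199, 199, 198, 200]
314 [139, 141, 141, 133, 130, 131, 140, 149, 149, 149, 149, 141, 133, 130, 133, 139, 144, 130, 99, 59, 66, 113, 139, 153, 153, 151, 150, 152]
316 [126, 126, 125, 130, 135, 143, 149, 151, 148, 147, 151, 147, 152, 147, 146, 148, 145, 130, 97, 60, 67, 107, 140, 149, 149, 149, 153, 153]
318 [127, 127, 128, 126, 135, 139, 138, 139, 138, 141, 138, 140, 140, 140, 139, 138, 136, 123, 92, 58, 53, 90, 122, 137, 140, 141, 139, 140]
320 [126, 126, 126, 126, 127, 127, 126, 127, 128, 125, 127, 126, 127, 128, 129, 130, 124, 114, 84, 56, 52, 83, 108, 125, 127, 128, 129, 129]
322 [130, 126, 128, 129, 128, 132, 131, 131, 131, 128, 13
[... 925 characters left out ...]
4, 181, 194, 168, 108, 57, 46, 93, 157, 198, 209, 212, 215, 189, 171, 207, 226, 228, 226, 213, 182, 194, 222, 229, 229, 224]
338 [225, 220, 186, 144, 135, 118, 83, 57, 53, 73, 107, 132, 153, 173, 197, 192, 178, 210, 226, 230, 227, 214, 181, 191, 222, 229, 228, 224]
340 [224, 217, 194, 179, 183, 181, 174, 160, 157, 165, 169, 165, 156, 166, 200, 213, 213, 221, 227, 229, 227, 215, 184, 194, 221, 230, 228, 225]
342 [190, 185, 180, 201, 212, 214, 214, 211, 208, 207, 202, 189, 173, 182, 212, 223, 225, 225, 226, 224, 224, 211, 178, 186, 220, 226, 226, 225]
344 [141, 139, 151, 181, 205, 209, 208, 207, 205, 200, 195, 184, 167, 162, 177, 181, 182, 181, 183, 180, 180, 173, 157, 163, 179, 182, 182, 186]
```

View pics/w2c.png

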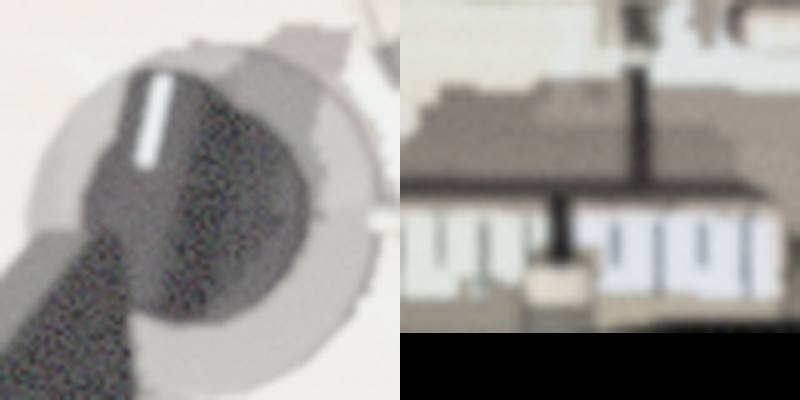

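```bash
sed -i 's/^O=.*/O=np.array([0.515,0.0465,0.]);YAW=np.radians(1.2)/' h.py
python3 - <<'E'
from h import *
c=dict(np.load("w2.npz"))
for n,u,v,h in [("fl",156,162,0),("fr",360,164,0),("disc",204,257.4,17),("mark0",197,230,47),("mark1",194.2,248,47),("edge0",208,232,47),("edge1",200,273,47),("ptr",305.5,326,32),("idx",293.4,330,32)]:
  p,d=deck(c,u,v,h/1000);print(n,p.round(4),d.round(4))
p,d=deck(c,204,257.4,.017);D,C=mach();print("grip pt",p+D[:,2]*.023,d)
for k in (.007,0,-.023): print(proj(c,p+D[:,2]*(.023+k)))
E
```

```text
fl [ 0.4231 -0.0599  0.0406] [-0.1087 -0.1045  0.    ]
fr [0.4185 0.1481 0.0405] [-0.1089  0.1036  0.    ]
disc [0.4987 0.0021 0.1047] [-0.0101 -0.044   0.017 ]
mark0 [0.468  0.0018 0.1216] [-0.0282 -0.0438  0.047 ]
mark1 [0.4806 0.001  0.1289] [-0.0137 -0.0448  0.047 ]
edge0 [0.4692 0.0107 0.1224] [-0.0266 -0.0348  0.047 ]
edge1 [0.4972 0.0075 0.1385] [ 0.0057 -0.0387  0.047 ]
ptr [0.5369 0.0905 0.1451] [0.0448 0.0435 0.032 ]
idx [0.5397 0.081  0.1466] [0.0479 0.034  0.032 ]
grip pt [0.48719071 0.00187593 0.12459629] [-0.01008946 -0.04403189  0.017     ]
[194.75188138 252.55054381]
[197.10578866 253.78486732]
[204.  257.4]
```

Pointer minus index is +9.5 mm, so the knob needs about 1.19 rad clockwise. The bar is now about 0.1 rad off the slope direction, and the grip point is about (0.487, 0.002, 0.1246). I'll straddle the bar and grip it lightly.

Call:
{"name": "apply_moves", "arguments": {"steps": [1,-2.5,0,-2,2,-5,0,-4,3,-6.8,0,-5,3,-6.8,-3,-5,3,-6.8,-6,-5,3,-6.8,-9,-5,3,-6.8,-9,-5]}}

```text
clock: 2.37
position: [0.4842, 0.0017, 0.1183]
ee_rot: [-0.004, 0.028, 1.0, 0.001]
contact_force: [-0.6, 0.1, 0.6]
width: 0.0857
gripper_force: 0.0
```

Call:
{"name": "apply_moves", "arguments": {"steps": [0,0,0,0,0,0,0,0,0,0,0,0,0,0,0,0,0,0,0,0,0,0,0,0,0,0,0,0,0,0,0,0], "jaw": 255, "newtons": 20}}

```text
clock: 3.03
position: [0.4889, 0.002, 0.1222]
ee_rot: [0.001, 0.029, 1.0, 0.001]
contact_force: [-1.2, 4.0, 6.7]
width: 0.0139
gripper_force: 20.0
```

Call:
{"name": "apply_moves", "arguments": {"steps": [0,0,0,-5,0,0,0,-10,0,0,0,-15,0,0,0,-20,0,0,0,-25,0,0,0,-30,0,0,0,-35,0,0,0,-35]}}

```text
clock: 3.7
position: [0.4875, 0.0014, 0.123]
ee_rot: [-0.0, 0.328, 0.945, 0.0]
contact_force: [-7.1, 0.9, 15.2]
width: 0.0138
gripper_force: 91.7
```

The pads don't give, so pad force has risen. I'll loosen to a wrench-like gap and turn on.

Call:
{"name": "apply_moves", "arguments": {"steps": [0,0,0,0,0,0,0,0,0,0,0,-5,0,0,0,-10,0,0,0,-15,0,0,0,-20,0,0,0,-25,0,0,0,-30], "jaw": 185}}

```text
clock: 4.37
position: [0.4876, -0.0002, 0.1207]
ee_rot: [-0.0, 0.562, 0.827, -0.001]
contact_force: [-2.0, -3.1, 0.7]
width: 0.0237
gripper_force: 3.0
```

```bash
cat >> h.py <<'E'
def ptr(c,im,save=None):
    # sub-pixel columns of dark pointer / index finger just either side of gap
    D,C=mach();g=im.astype(float).mean(2);out=[]
    for x in (.0425,.0505):
        ys=np.arange(.010,.065,.00025)
        q=np.array([proj(c,C+D@np.array([x,y,.032])) for y in ys],np.float32)
        l=cv2.remap(g.astype(np.float32),q[:,0].reshape(1,-1),q[:,1].reshape(1,-1),cv2.INTER_LINEAR)[0]
        m=np.median(l);w=np.clip(m*.75-l,0,None);k=np.argmax(np.convolve(w,np.ones(10),"same"));s=slice(max(k-10,0),k+11)
        out.append((round(float((w[s]*ys[s]).sum()/max(w[s].sum(),1e-6)),5),float(w.max()),float(m)))
    return out
E
python3 - <<'E'
from h import *
print(ptr(dict(np.load("w2.npz")),cv2.imread("pics/w2raw.png")))
s=get_state();c=calibration("wrist");im=get_image("wrist");np.savez("w3.npz",**c);cv2.imwrite("pics/w3raw.png",im[...,::-1])
c2=calibration("scene");b=get_image("scene")
D,C=mach();print(proj(c,C+D@[.045,.04,.032]),proj(c2,C+D@[.045,.04,.032]),s["contact_force"],s["width"])
cv2.imwrite("pics/s3.png",b[...,::-1])
E
```

```text
[(0.04358, 42.488525390625, 131.1565704345703), (0.03411, 96.85102844238281, 209.06918334960938)]
[486.82341683 139.93042615] [282.23605339 193.53636089] [-2.03252927 -3.10435446  0.67728126] 0.023682906500042507
```

Run:
```python
from h import *
c=dict(np.load("w3.npz"));im=cv2.imread("pics/w3raw.png")
print(ptr(c,im))
D,C=mach()
Hs=[C+D@np.array([x,y,.032]) for x,y in((.02,.06),(.02,.01),(.07,.01),(.07,.06))]
q=np.float32([proj(c,p) for p in Hs]);print(q)
H=cv2.getPerspectiveTransform(q,np.float32([[0,0],[500,0],[500,500],[0,500]]))
A=cv2.warpPerspective(im,H,(500,500));cv2.imwrite("pics/w3c.png",A)
```

```text
[(0.03662, 74.69107055664062, 137.22915649414062), (0.03463, 101.72750091552734, 172.84457397460938)]
[[444.5035    71.22083 ]
 [389.82965  187.6607  ]
 [518.3094   239.49017 ]
 [599.8363   105.848915]]
```

View pics/w3c.png

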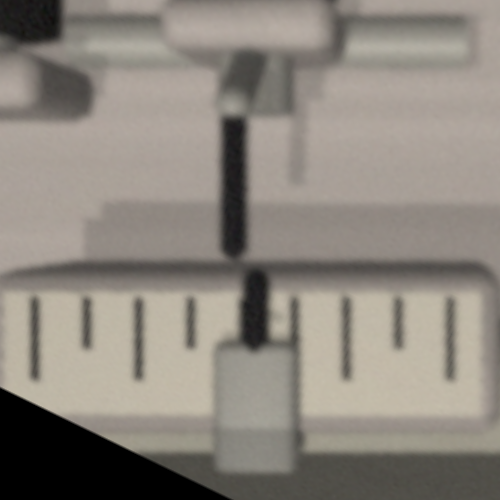

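The rectified view (0.1 mm/px) shows the pointer at column 233 and the index at column 256, so about 2.1 mm remain, or about 15° more.

Call:
{"name": "apply_moves", "arguments": {"steps": [0,0,0,-5,0,0,0,-10,0,0,0,-15,0,0,0,-15]}}

```text
clock: 4.8
position: [0.4866, 0.0, 0.1206]
ee_rot: [-0.001, 0.664, 0.748, -0.002]
contact_force: [-4.6, -2.5, 3.2]
width: 0.0234
gripper_force: 2.2
```

Run:
```python
from h import *
s=get_state();c=calibration("wrist");im=get_image("wrist")
D,C=mach();print(proj(c,C+D@[.045,.035,.032]),ptr(c,im),s["qpos"][5])
```

```text
[443.43762425 105.21336941] [(0.03381, 78.90290832519531, 144.7789764404297), (0.03446, 103.06925201416016, 171.73471069335938)] -0.2586656246728226
```

The pointer is now 0.65 mm past the index, within tolerance. I'll back off into the slack, open and rise, then locate the open hood in the first pair of views.

Call:
{"name": "apply_moves", "arguments": {"steps": [0,0,0,5,0,0,0,5,0,0,0,5,0,0,3,5,0,0,7,5,0,0,11,10,0,0,15,10,0,0,19,10], "jaw": 120}}

```text
clock: 5.52
position: [0.4887, 0.0013, 0.3132]
ee_rot: [0.001, 0.596, 0.803, 0.001]
contact_force: [0.2, 0.1, -0.1]
width: 0.0452
gripper_force: 0.0
```

Run:
```python
from h import *
ct,cs=calibration("top"),calibration("scene")
T=lambda x,y:ray(ct,215+(x-400)/3.6,105+y/3.94)
S=lambda x,y:ray(cs,220+x/3.2,120+y/3.2)
D,C=mach()
# hood free-edge corners: left-top outer, right-top outer ; top-crop & scene-crop
for n,t,s in [("R outer",(738,66),(352,165)),("L outer",(437,68),(192,24))]:
    p=tri([T(*t),S(*s)]);print(n,p.round(4),(D.T@(p-C)).round(4))
s=get_state();c=calibration("wrist");im=get_image("wrist");print(s["position"],proj(c,C+D@[.045,.035,.032]),ptr(c,im))
```

```text
R outer [ 0.592  -0.0427  0.3211] [ 0.1781 -0.0908  0.1582]
L outer [0.5691 0.1354 0.3318] [0.1668 0.0878 0.1771]
[0.48869551 0.00128939 0.31321911] [351.70552497 135.52163698] [(0.03359, 26.795494079589844, 150.7802734375), (0.03424, 43.94767761230469, 151.51010131835938)]
```

The tips stay aligned. The hood's free edge is at about x 0.58, z 0.326. I'll go over and behind it, to the right of the stud, with fingers shut.

Call:
{"name": "apply_moves", "arguments": {"steps": [0,0,4,0,1,-0.3,8,0,4,-0.5,10,0,8,-0.5,10,0,12,-0.5,10,0,15.8,-0.5,10,0,15.8,-0.5,6,0,15.8,-0.5,2.5,0], "jaw": 255}}

```text
clock: 6.23
position: [0.6519, -0.0042, 0.3354]
ee_rot: [0.003, 0.596, 0.803, 0.002]
contact_force: [-0.3, 0.1, -1.4]
width: -0.0
gripper_force: 0.0
```

Call:
{"name": "apply_moves", "arguments": {"steps": [0,0,-2.5,0,0,0,-3.5,0,0,0,-3.5,0]}}

```text
clock: 6.48
position: [0.6455, -0.0038, 0.2977]
ee_rot: [-0.003, 0.596, 0.803, -0.001]
contact_force: [0.2, 0.1, -0.3]
width: 0.0004
gripper_force: 0.0
```

Call:
{"name": "apply_moves", "arguments": {"steps": [-1.5,0,0,0,-3,0,0,0,-4.2,0,0,0,-5.2,0,0,0,-6.2,0,0,0,-7.2,0,0,0,-8.2,0,0,0,-9.2,0,0,0]}}

```text
clock: 7.15
position: [0.5536, -0.0043, 0.3014]
ee_rot: [0.0, 0.597, 0.803, 0.0]
contact_force: [0.7, -0.3, -0.3]
width: 0.0003
gripper_force: 0.3
```

Run:
```python
from h import *
im=get_image("scene");cv2.imwrite("pics/s4.png",cv2.resize(im[60:290,200:400,::-1],None,fx=2.6,fy=2.6,interpolation=cv2.INTER_CUBIC))
print(get_state()["contact_force"])
```

```text
[-2.67911422 -0.11784977 -0.00553504]
```

View pics/s4.png

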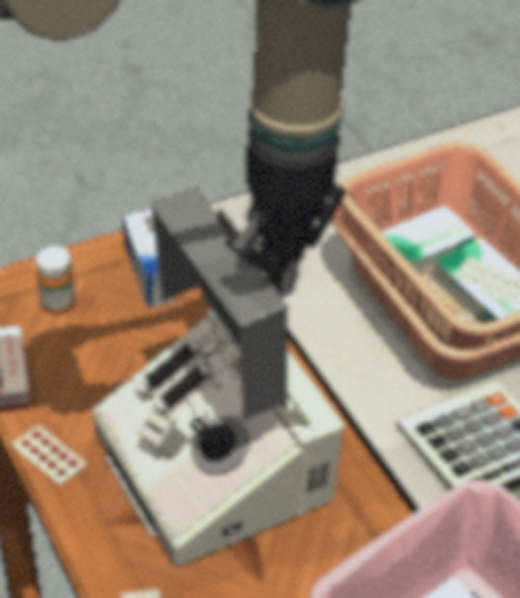

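The hood is being pushed forward, now about upright, with the fingers behind it. I'll continue.

Call:
{"name": "apply_moves", "arguments": {"steps": [-1,0,0,0,-2,0,0,0,-3,0,0,0,-4,0,-0.2,0,-5,0,-0.4,0,-6,0,-0.6,0,-7,0,-0.8,0,-7.5,0,-1,0]}}

```text
clock: 7.87
position: [0.4776, -0.0041, 0.2909]
ee_rot: [-0.0, 0.597, 0.803, -0.0]
contact_force: [0.2, 0.2, 0.1]
width: 0.0003
gripper_force: 0.0
```

Call:
{"name": "apply_moves", "arguments": {"steps": [0,0,0,0,0,0,0,0,0,0,0,0,0,0,0,0]}}

```text
clock: 8.2
position: [0.48, -0.0043, 0.2911]
ee_rot: [0.0, 0.597, 0.803, 0.0]
contact_force: [0.2, 0.4, -0.5]
width: 0.0001
gripper_force: 0.0
```

Call:
{"name": "apply_moves", "arguments": {"steps": [-1,0,0,-5,-2,0,0,-10,-3,0,0,-15.6,-4,0,0,-15.6,-4,0,0,-15.6,-4,0,0,-15.6,-4,0,0,-15.6,-4,0,0,-15.6]}}

```text
clock: 8.87
position: [0.44, -0.0043, 0.2911]
ee_rot: [0.0, 0.7, 0.715, 0.0]
contact_force: [-0.2, 0.7, 0.4]
width: -0.0003
gripper_force: 0.0
```

Call:
{"name": "apply_moves", "arguments": {"steps": [0,0,0,0,0,0,0,0,0,0,0,0,0,0,0,0,0,0,0,0,0,0,-2,0,0,0,-5,0,0,0,-7,0]}}

```text
clock: 9.53
position: [0.4388, -0.0041, 0.2196]
ee_rot: [-0.0, 0.7, 0.714, -0.0]
contact_force: [-0.4, 1.6, -0.1]
width: -0.0001
gripper_force: 0.0
```

Call:
{"name": "apply_moves", "arguments": {"steps": [0,0,0,0,0,0,0,0,0,0,0,0], "jaw": 100}}

```text
clock: 9.78
position: [0.4404, -0.0044, 0.2223]
ee_rot: [0.001, 0.7, 0.714, 0.001]
contact_force: [0.0, -0.5, 0.9]
width: 0.0354
gripper_force: 0.0
```

Run:
```python
from h import *
s=get_state();c=calibration("wrist");im=get_image("wrist");np.savez("w5.npz",**c);cv2.imwrite("pics/w5raw.png",im[...,::-1])
t=get_image("top");cv2.imwrite("pics/t5.png",t[...,::-1])
D,C=mach()
# rectify on plane through wing top (~ h=.0895), 10 px/mm -> view 60mm
P=[(-.09,.04),(-.09,-.04),(.0,-.04),(.0,.04)]
def rect(h,n):
    q=np.float32([proj(c,C+D@np.array([x,y,h])) for x,y in P]);print(q.tolist())
    return cv2.warpPerspective(im,cv2.getPerspectiveTransform(q,np.float32([[0,449],[399,449],[399,0],[0,0]])),(400,450))
g=np.hstack([rect(.0895,0),cv2.resize(im[60:360,140:440],(400,400))[:,:] if 0 else cv2.copyMakeBorder(cv2.resize(im[40:340,140:440],(400,400)),0,50,0,0,cv2.BORDER_CONSTANT)])
g=(255*(g/255.)**.55).astype(np.uint8)
cv2.imwrite("pics/w5.png",g[...,::-1]);print(s["clock"],s["position"],c["xyz"])
```

```text
[[217.79916381835938, 99.8047103881836], [223.40602111816406, 205.2085418701172], [328.1162109375, 220.57513427734375], [333.2825012207031, 91.6416015625]]
9.7833 [ 0.44036758 -0.00437672  0.22228817] [0.43903202 0.06108833 0.36584762]
```

View pics/w5.png

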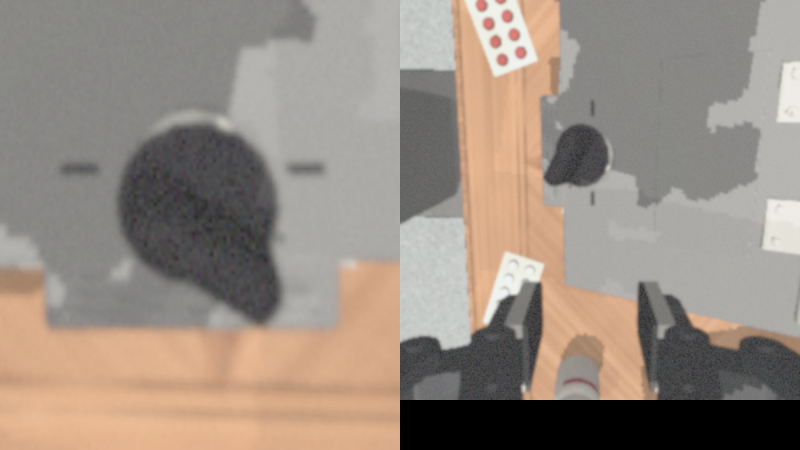

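The hood is shut. The ticks are at (80,168) and (306,168), the stud disc centre is at about (197,200), and the wing's near end is at about (266,297). So the wing is turned about +0.55 rad clockwise. I'll intersect these with their own heights.

Run:
```python
from h import *
c=dict(np.load("w5.npz"));im=cv2.imread("pics/w5raw.png");D,C=mach()
P=[(-.09,.04),(-.09,-.04),(.0,-.04),(.0,.04)]
q=np.float32([proj(c,C+D@np.array([x,y,.0895])) for x,y in P])
H=cv2.getPerspectiveTransform(np.float32([[0,449],[399,449],[399,0],[0,0]]),q)
def px(a,b): return cv2.perspectiveTransform(np.float32([[[a,b]]]),H)[0,0]
for n,a,b,h in [("tickL",80,168,.052),("tickR",306,168,.052),("tickL",80,168,.056),("tickR",306,168,.056),("disc",197,200,.0675),("disc",197,200,.071),("end",266,297,.0895),("lipL",45,328,.052),("lipR",340,328,.052),("lipL",45,328,.045),("lipR",340,328,.045)]:
    u=px(a,b);p,d=deck(c,*u,h);print(n,u,p.round(4),d.round(4))
g=(255*(im/255.)**.4).astype(np.uint8)
m=(im.max(2)<45).astype(np.uint8)[100:190,230:330]
n,l,st,ce=cv2.connectedComponentsWithStats(m);k=1+np.argmax(st[1:,4]);print(st[k],ce[k])
for r in range(0,90,3):print(r+100,''.join('#' if x else '.' for x in (l[r]==k)))
```

```text
tickL [284.10165 120.95857] [0.4409 0.0705 0.1126] [-0.0549  0.0256  0.052 ]
tickR [284.06708 188.46274] [0.4421 0.0159 0.1126] [-0.0549 -0.029   0.052 ]
tickL [284.10165 120.95857] [0.4409 0.0703 0.1172] [-0.0526  0.0254  0.056 ]
tickR [284.06708 188.46274] [0.442  0.0167 0.1172] [-0.0526 -0.0282  0.056 ]
disc [276.03867 156.52971] [0.4351 0.0434 0.1268] [-0.0533 -0.0014  0.0675]
disc [276.03867 156.52971] [0.4352 0.0437 0.1309] [-0.0512 -0.0011  0.071 ]
end [253.52986 174.65273] [0.419  0.0312 0.1427] [-0.0595 -0.0133  0.0895]
lipL [244.70697  111.515724] [0.4073 0.0783 0.0933] [-0.0936  0.034   0.052 ]
lipR [247.31128 193.66411] [0.4088 0.007  0.0933] [-0.0936 -0.0373  0.052 ]
lipL [244.70697  111.515724] [0.4063 0.0788 0.0846] [-0.0988  0.0346  0.045 ]
lipR [247.31128 193.66411] [0.4078 0.0053 0.0846] [-0.0988 -0.039   0.045 ]
[  19   33   47   46 1567] [43.1952776  57.49393746]
100 ....................................................................................................
103 ...............................................................................................
[... 2245 characters left out ...]
#################################.....................................
172 ...................#########################################........................................
175 ....................#####################################...........................................
178 .........................###..............#######...................................................
181 ....................................................................................................
184 ....................................................................................................
187 ....................................................................................................
```

Stud axis is at deck (-0.0535, -0.0015), so the wing centre is about (0.4295, 0.043, 0.136) with the wing about 0.5 rad clockwise. I'll straddle it with the tool turned about -29°, then close.

Call:
{"name": "apply_moves", "arguments": {"steps": [-0.4,1.6,0,-7,-0.8,3.2,0,-14,-1.2,4.8,0,-21,-1.2,4.8,0,-28,-1.2,4.8,-2.5,-29,-1.2,4.8,-5,-29,-1.2,4.8,-7,-29,-1.2,4.8,-8.3,-29], "jaw": 120}}

```text
clock: 10.55
position: [0.4273, 0.0439, 0.1376]
ee_rot: [0.0, 0.856, 0.516, 0.0]
contact_force: [-0.1, 0.1, -0.3]
width: 0.0453
gripper_force: 0.0
```

Call:
{"name": "apply_moves", "arguments": {"steps": [0,0,0,0,0,0,0,0,0,0,0,0,0,0,0,0,0,0,0,0,0,0,0,0], "jaw": 255, "newtons": 20}}

```text
clock: 11.05
position: [0.4276, 0.0448, 0.1395]
ee_rot: [-0.001, 0.857, 0.516, 0.001]
contact_force: [-2.3, 3.7, 5.7]
width: 0.0138
gripper_force: 18.9
```

Call:
{"name": "apply_moves", "arguments": {"steps": [0.1,0,-0.17,0,0.15,0,-0.26,0,0.15,0,-0.26,0]}}

```text
clock: 11.3
position: [0.4279, 0.0449, 0.1389]
ee_rot: [-0.001, 0.857, 0.516, 0.0]
contact_force: [-9.4, 4.0, 24.0]
width: 0.0146
gripper_force: 23.3
```

Call:
{"name": "apply_moves", "arguments": {"steps": [-0.05,0,0.09,4,-0.05,0,0.09,8,-0.05,0,0.09,12,-0.05,0,0.09,16,-0.05,0,0.09,16]}}

```text
clock: 11.72
position: [0.4277, 0.0444, 0.1388]
ee_rot: [-0.0, 0.776, 0.631, 0.0]
contact_force: [-7.4, 2.8, 15.6]
width: 0.0142
gripper_force: 31.1
```

Call:
{"name": "apply_moves", "arguments": {"steps": [0,0,0,4,0,0,0,8,0,0,0,12,0,0,0,16,0,0,0,16]}}

```text
clock: 12.13
position: [0.4277, 0.0443, 0.1386]
ee_rot: [-0.0, 0.68, 0.733, 0.0]
contact_force: [-7.4, 2.5, 15.8]
width: 0.0145
gripper_force: 31.0
```

Call:
{"name": "apply_moves", "arguments": {"steps": [0,0,0,4,0,0,0,8,0,0,0,12,0,0,0,16,0,0,0,16]}}

```text
clock: 12.55
position: [0.4284, 0.0441, 0.1375]
ee_rot: [0.0, 0.572, 0.82, 0.001]
contact_force: [-3.0, 1.7, 4.7]
width: 0.0144
gripper_force: 20.0
```

Force fell and the tool moved in along the axis, so the pin has found the slot at about -0.25 rad. I'll push along the stud axis.

Call:
{"name": "apply_moves", "arguments": {"steps": [0.1,0,-0.17,0,0.2,0,-0.35,0,0.3,0,-0.52,0,0.3,0,-0.52,0]}}

```text
clock: 12.88
position: [0.4314, 0.0441, 0.1323]
ee_rot: [-0.0, 0.573, 0.819, 0.0]
contact_force: [-4.8, 2.1, 9.4]
width: 0.0139
gripper_force: 21.5
```

Call:
{"name": "apply_moves", "arguments": {"steps": [0.1,0,-0.17,0,0.15,0,-0.26,0,0.15,0,-0.26,0]}}

```text
clock: 13.13
position: [0.4316, 0.0441, 0.1317]
ee_rot: [-0.001, 0.573, 0.819, -0.0]
contact_force: [-13.0, 2.5, 28.4]
width: 0.014
gripper_force: 26.3
```

Bottomed out fully in. Now I'll turn clockwise while holding it in.

Call:
{"name": "apply_moves", "arguments": {"steps": [0,0,0,-6,0,0,0,-12,0,0,0,-18,0,0,0,-24,0,0,0,-30,0,0,0,-36,0,0,0,-42,0,0,0,-42]}}

```text
clock: 13.8
position: [0.4317, 0.0436, 0.1308]
ee_rot: [0.0, 0.83, 0.558, -0.001]
contact_force: [-8.9, 0.9, 20.0]
width: 0.0139
gripper_force: 30.0
```

Call:
{"name": "apply_moves", "arguments": {"steps": [0,0,0,-6,0,0,0,-12,0,0,0,-18,0,0,0,-24,0,0,0,-30,0,0,0,-36,0,0,0,-42,0,0,0,-42]}}

```text
clock: 14.47
position: [0.4316, 0.0438, 0.1297]
ee_rot: [-0.0, 0.975, 0.224, -0.001]
contact_force: [-6.6, 1.1, 12.6]
width: 0.0118
gripper_force: 20.8
```

```bash
python3 -c "
from h import *
s=get_state();print(s['moment'],s['qpos'],s['contact_force'],s['width'],s['position'])"
```

```text
[ 0.06456839  0.85891743 -0.08928478] [-5.91748776e-02  1.53207949e-01  1.94733603e+00 -3.81549705e-04
  1.04304640e+00  1.06066063e+00] [-6.5684213   1.12684968 12.60048057] 0.011783374396546682 [0.4315783  0.04383288 0.12971517]
```

Call:
{"name": "apply_moves", "arguments": {"steps": [0.02,0,-0.05,-4,0.04,0,-0.08,-8,0.04,0,-0.08,-12,0.04,0,-0.08,-12]}}

```text
clock: 14.8
position: [0.4318, 0.044, 0.129]
ee_rot: [-0.0, 0.993, 0.121, -0.001]
contact_force: [-7.6, 2.1, 13.0]
width: 0.0105
gripper_force: 19.9
```

```bash
python3 -c "
from h import *
s=get_state();print(s['moment'],s['effort'][5],s['contact_force'],s['width'],s['position'])"
```

```text
[ 0.11306454  0.9647619  -0.04490946] 0.4087656643241644 [-7.58367925  2.13152022 12.96829   ] 0.010488303710548017 [0.4317974  0.04396495 0.1290362 ]
```

Call:
{"name": "apply_moves", "arguments": {"steps": [0,0,0,-4,0,0,0,-8,0,0,0,-8]}}

```text
clock: 15.05
position: [0.4321, 0.0443, 0.1288]
ee_rot: [-0.0, 0.999, 0.052, -0.001]
contact_force: [-5.5, 2.8, 10.1]
width: 0.0102
gripper_force: 22.2
```

```bash
python3 -c "
from h import *
s=get_state();print(s['moment'],s['effort'][5],s['contact_force'],s['width'],s['position'])"
```

```text
[0.34088673 0.72579839 0.38359864] 0.8144456148147583 [-5.52393387  2.81835867 10.0615392 ] 0.010150856699818581 [0.4321147  0.04428408 0.12877949]
```

The stop is felt: wrist moment jumped by 0.43 N m. I'll open the jaws and rise.

Call:
{"name": "apply_moves", "arguments": {"steps": [0,0,0,0,0,0,0,0,0,0,0,0,0,0,0,0,0,0,2,0,0,0,5,0,0,0,8,0,0,0,8,0], "jaw": 120}}

```text
clock: 15.72
position: [0.4376, 0.0431, 0.213]
ee_rot: [0.001, 0.999, 0.053, 0.006]
contact_force: [1.2, -0.5, 1.8]
width: 0.0454
gripper_force: 0.0
```

Run:
```python
from h import *
s=get_state();c=calibration("wrist");D,C=mach()
print(s["position"],s["contact_force"],c["xyz"],proj(c,C+D@[-.0535,-.0015,.0785]))
```

```text
[0.43764891 0.04309557 0.21299381] [ 1.19535409 -0.45602888  1.75854331] [0.50202709 0.04967301 0.35737791] [279.89207583 234.66246253]
```

Run:
```python
from h import *
c=calibration("wrist");im=get_image("wrist");np.savez("w6.npz",**c);cv2.imwrite("pics/w6raw.png",im[...,::-1])
D,C=mach()
P=[(-.09,.04),(-.09,-.04),(.0,-.04),(.0,.04)]
q=np.float32([proj(c,C+D@np.array([x,y,.0615])) for x,y in P])
A=cv2.warpPerspective(im,cv2.getPerspectiveTransform(q,np.float32([[0,449],[399,449],[399,0],[0,0]])),(400,450))
B=cv2.copyMakeBorder(cv2.resize(im[120:330,180:380],(400,420)),0,30,0,0,cv2.BORDER_CONSTANT)
g=(255*(np.hstack([A,B])/255.)**.5).astype(np.uint8)
cv2.imwrite("pics/w6.png",g[...,::-1])
for h in (.052,.0675,.0615): print(h,proj(c,C+D@[-.0535,-.0015,h]))
```

```text
0.052 [281.36297005 210.84784789]
0.0675 [280.5307515  224.32193985]
0.0615 [280.86183363 218.96153179]
```

View pics/w6.png

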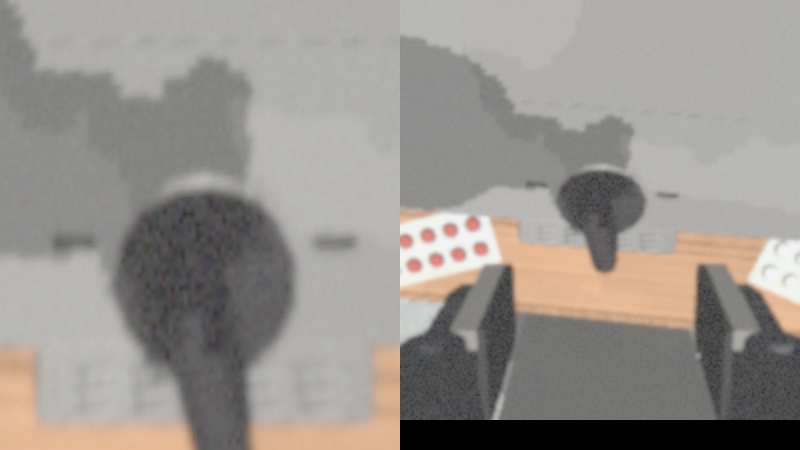

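The wing now points down the slope, about 1.4 rad clockwise. I'll check the depth from the disc edge relative to the ticks.

Run:
```python
from h import *
c=dict(np.load("w6.npz"));im=cv2.imread("pics/w6raw.png").astype(float).mean(2);D,C=mach()
print("col profile",[(r,int(im[r,276:284].mean())) for r in range(196,232,1)])
for r in (212,216,220,224,228): print(r,[int(x) for x in im[r,252:312:1]])
t=[int(np.argmin(im[206:224,k])+206) for k in (246,247,248,249,250,312,313,314,315)];print("ticks",t)
for off in (12,9.5,8,6,4.5,3,0):   # gap hood->disc underside
    h=.052+(off+3.5)/1000
    pts=np.array([proj(c,C+D@np.array([-.0535+.018*np.cos(a),-.0015+.018*np.sin(a),h])) for a in np.linspace(0,6.28,60)])
    print(off,"top",pts[:,1].min().round(1),"bot",pts[:,1].max().round(1),"L/R",pts[:,0].min().round(1),pts[:,0].max().round(1))
for y in(.026,-.029):print(proj(c,C+D@np.array([-.0535,y,.052])))
```

```text
col profile [(196, 67), (197, 68), (198, 68), (199, 68), (200, 69), (201, 80), (202, 108), (203, 125), (204, 104), (205, 60), (206, 28), (207, 25), (208, 23), (209, 21), (210, 25), (211, 21), (212, 23), (213, 23), (214, 21), (215, 22), (216, 23), (217, 24), (218, 24), (219, 24), (220, 23), (221, 24), (222, 21), (223, 23), (224, 22), (225, 21), (226, 24), (227, 25), (228, 28), (229, 29), (230, 27), (231, 28)]
212 [48, 62, 70, 78, 80, 80, 76, 71, 61, 37, 34, 27, 29, 27, 30, 22, 26, 31, 12, 24, 23, 22, 18, 20, 24, 21, 26, 19, 26, 25, 22, 21, 31, 28, 25, 26, 18, 16, 27, 24, 14, 25, 30, 26, 32, 43, 54, 83, 105, 120, 120, 128, 130, 129, 130, 131, 133, 133, 130, 132]
216 [133, 129, 111, 88, 82, 78, 68, 53, 23, 27, 31, 26, 23, 25, 29, 20, 32, 20, 26, 21, 23, 17, 20, 11, 27, 23, 26, 16, 21, 26, 27, 22, 12, 31, 19, 18, 26, 19, 27, 31, 25, 29, 31, 31, 35, 35, 39, 43, 51, 79, 104, 118, 121, 122, 119, 113, 99, 86, 86, 85]
220 [132, 130, 128, 119, 99, 74, 54, 39, 42, 35, 34, 28, 28, 25, 23, 26, 24, 29, 20, 29, 22, 22, 21, 26, 17, 22, 28, 24, 20, 26, 27, 18, 18, 32, 38, 40, 34, 38, 35, 43, 44, 41, 
[... 281 characters left out ...]
, 30, 50, 84, 106, 118, 123, 119, 123, 120, 118, 119, 121]
228 [134, 133, 132, 130, 130, 130, 128, 120, 98, 73, 49, 39, 34, 38, 30, 17, 26, 21, 22, 29, 26, 28, 31, 37, 39, 39, 34, 27, 28, 19, 19, 22, 24, 27, 29, 26, 32, 37, 39, 39, 35, 41, 35, 35, 37, 38, 33, 50, 69, 95, 109, 119, 119, 121, 119, 120, 118, 119, 121, 119]
ticks [212, 212, 212, 212, 212, 217, 217, 217, 217]
12 top 207.7 bot 239.3 L/R 257.9 303.3
9.5 top 205.5 bot 237.0 L/R 258.2 303.2
8 top 204.1 bot 235.7 L/R 258.4 303.2
6 top 202.4 bot 233.9 L/R 258.6 303.2
4.5 top 201.1 bot 232.6 L/R 258.8 303.2
3 top 199.8 bot 231.3 L/R 259.0 303.2
0 top 197.2 bot 228.7 L/R 259.3 303.1
[248.25617115 208.11600397]
[314.30250416 213.56588977]
```

The disc's widest row puts it about 6 mm in, matching the notch. I'll raise clear, let everything settle, then hand in.

Call:
{"name": "apply_moves", "arguments": {"steps": [0,0,3,0,0,0,6,0,0,0,6,0,0,0,6,0,0,0,6,0,0,0,6,0]}}

```text
clock: 16.27
position: [0.4323, 0.0437, 0.2661]
ee_rot: [-0.0, 0.999, 0.054, -0.002]
contact_force: [0.0, 0.5, -0.5]
width: 0.0454
gripper_force: 0.0
```

```bash
python3 -c "
from rig import *
print(get_state()['contact_force']);print(sign_off())"
```

```text
[ 0.01369516  0.46116098 -0.47831535]
the job is handed in; nothing more can be done
None
```

I set the gap with the pointer about 0.65 mm past the index tab, shut the hood, turned the stud to its stop and released it (about 6 mm in by camera estimate), and handed the job in at 16.3 s; the judge gave no verdict.

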